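# Snap the vial holder onto the bench shaker

### The arm

A 6-joint arm with a two-finger parallel gripper is mounted at the origin on a cart in front of the work surface, level with it; the furniture and walls round the work are solid. World frame = base frame: x ahead of the robot, y to its left, z up, the work surface at z = 0. Lengths are in m, angles in rad, forces in N, time in s.
With the tool pointing down it reaches from about 0.35 to 0.875 m from the base axis. Payload 4.2 kg.
Tool frame: the origin (TCP) lies at the very end of the fingers, on their centre line; the grasp point (between the pads) lies 19 mm behind it; z points along the fingers, y is the direction in which the jaws open and shut (so a half turn about z gives the same grasp; the last joint's range is limited). The gripper opens to 85 mm and grips with 20 to 120 N. Pads are 22 mm wide; open, the fingers measure 114 mm over their backs; the gripper's body (76 mm by 85 mm) begins 54 mm behind the grasp point. The pads swing forward as they close: fully open they stand 13 mm farther back than shut.
Start: joints at [-0.863, 0.385, 0.008, 0, -1.194, -0.259], TCP at [0.271, -0.563, 0.197] pointing down, gripper open.
Joint ranges: [-3.14, 3.14], [-1.21, 2.06], [-1.07, 1.41], [-3.16, 2.05], [-2.99, -0.16], [-3.1, 3.1]. Speed limits (rad/s): [2.79, 2.79, 3.14, 3.14, 3.14, 3.14].

### API

Orientations are given as a unit quaternion [w, x, y, z].
In Python, from workcell import arm, eyes gives the robot as it stands. The module is installed in compiled form; this text tells all that it offers.
- The arm moves only by the tool apply_moves, never from a script. Its argument "increments" is a list of rows, each a list of 4 numbers: the shift along the world's x, y, z in mm, then the turn about the world's z in degrees. A call has 1 to 20 rows; each row shifts and turns the commanded pose from where the row before left it; what a row does not reach is not made up. A row lasts 1/12 s, in which the tool goes at most 41.7 mm and 7.16 degrees, less where a joint would pass 70% of its speed; a pose out of reach is approached as far as the arm can. A call with a gripper value outside its range is refused whole. "claw" is the closure in counts, from 0 (fully open) to 255 (shut), set as the call begins (left out, the last holds). The fingers move at their own pace and stop on an object; "squeeze" is the grip in N (left out, the last holds). Time passes only in rows, so rows that do not move let the fingers close. It gives the time, the measured TCP pose, the force and the opening at its end, in the units of the state.
- arm.state(): the state, without advancing time (a new reading comes with each control period).
- eyes.camera(name): name is "scene" or "top"; returns a dict with "img" (400x640x3 uint8, blue, green, red), "fx", "fy", "cx", "cy" (pixels), "origin" and "orientation" of the camera in the world. Camera axes: x right, y down, z forward; pixel columns grow to the right and rows downward; lengths in m; the calibration is good to about 2 mm. A picture is of the moment at which its call begins. There is no depth.
- arm.job_done(): hands the job in, once; it reports no verdict.
The state is a dict: "clock": time; "joint_pos": joint angles; "joint_velocities": joint speeds; "joint_torque": joint torques, N m; "tcp_pos": TCP position; "orientation": TCP orientation; "contact_force": force on the tool from outside, world axes, zero at the start; "wrist_torque": the same for the moment, N m; "grip_width": finger opening in m.
Only numpy, scipy, OpenCV 4.12 (cv2) and the standard library are available. Lean on these libraries where they do the work, as an engineer would, in place of code of your own. Each camera call takes 0.05 s, during which the arm holds its last target.

### The job

Pick up the white vial holder by its upright rib, set it over the bench shaker's platform so that each end tongue stands on one of the two snap hooks, and push it straight down until both hooks have clicked over the tongues and the holder sits flush on the platform. Press firmly but never with more than about 2.5 kg of force, do not drop or slam it on, and leave the things standing around where they are.

Things in the scene. Friction and masses are not known exactly. Their poses are not given: they have to be found in the camera images.
- shaker: bench shaker, fixed to the bench: white housing 140 (x) x 184 (y) mm, top of the housing 60 mm above the bench, with a small knob and a dark display on its front (-x) side. Origin: centre of its underside, on the bench; z up; y along the line through the two hooks. Its platform, an aluminium plate 100 x 150 x 8 mm, stands level above the housing on a height column and rubber mounts.
- platform_max (a point): point fixed to the shaker's housing, 98 mm above the bench on the platform's vertical centre line, axes as the shaker's. It marks the platform's upper face at its highest setting: the real face lies level with it or up to 14 mm lower; that height is NOT measured and must be felt (or seen). Two black cheeks beside each hook leave a slot 29 mm wide for the tongue.
- platform (a joint): how far the shaker's platform has sunk on its rubber mounts, in m (down; it springs back): 0 unloaded, about 1 mm more for every 15 N pressed on it, hard stop at 4 mm.
- hook_a (a joint): black springy snap hook, 20 mm wide, at the platform's +y end; value: outward bend in rad, 0 upright (free or snapped), about 0.1 while a tongue bends it. Inner side: a ramp from 78 mm off the centre (26 mm above the platform face) in to 72 mm (10 mm up), under it a lip 7.5 mm up that reaches 3 mm over a seated tongue. Passing both hooks takes 8 to 20 N in all, by friction; one may click before the other.
- hook_b (a joint): the same for the hook at the platform's -y end.
- holder_grip (a point): point on the upright grip rib of the loose vial holder, 44 mm above the middle of its underside, 16 mm below the rib's top. The rib is 12 mm thick (x), 44 mm long (y), its top 60 mm above the underside. Axes: x across the rib, y along it towards tongue_a, z up. Fully seated, this point is 44 mm above the platform's face. At the start the holder lies upright on the bench.
- tongue_a (a point): middle of the tip of the holder's +y tongue, at its underside: 75 mm along y from the holder's middle. Seated, it is level with the platform's face.
- tongue_b (a point): the same at the holder's -y end.
- holder: the vial holder, about 100 g: white plastic block 90 (x) x 130 (y) x 14 mm with four round wells, at the bottom of each end a tongue 24 mm wide and 6 mm thick (150 mm from tip to tip along y), and the rib in the middle. It may be fitted either way round. Origin: centre of its underside; axes as at holder_grip.
- carton: small white and blue folding carton, 79 x 34 mm, 46 high, a bystander in the strip between the holder and the shaker; origin at the underside.
- wide_vial: wide clear vial with a white cap, 57 mm across, 101 high, a bystander; origin at the underside.
- reagent: small cream plastic reagent bottle with a white cap, 32 mm across, 72 high, a bystander; origin at the underside.
- small_bottle: clear bottle with a blue cap, 69 mm across, 117 high, a bystander to the left; origin at the underside.
- cup: small clear beaker, 67 mm across, 60 high, a bystander to the right; origin at the underside.

How it is judged:
On the way:
1. the holder is over the platform, in line with its centre and not yet pushed down (horizontal distance between holder_grip and platform_max below 0.012 m and z of holder in the frame of platform_max between 0.011 and 0.038 m), for 0.1 s.
At the end, for the whole second after the job is handed in: Both hooks are back upright (below 0.03 rad) with both tongues under them, no higher than 2 mm above platform_max (so seated at every height setting), the holder is centred within 6 mm and in line within 0.06 rad, at rest and released (z of each of tongue_a, tongue_b in the frame of platform_max below 0.002 m and horizontal distance between holder and platform_max below 0.006 m and angle between the y axis of holder and the y axis of platform_max, either way round below 0.06 rad and value of joint each of hook_a, hook_b below 0.03 rad and linear speed of holder below 0.02 m/s); the robot touches nothing.
It fails at once if the shaker's platform is pressed down by more than 2 mm (some 29 N) (value of joint platform above 0.002 m).
It fails at once if the holder is dropped or slammed on (faster than 0.6 m/s close to the platform) (distance between holder and platform_max below 0.05 m and linear speed of holder above 0.6 m/s).
It fails at once if a bystander is moved by more than 30 mm or knocked over (distance of any of carton, wide_vial, reagent, small_bottle, cup from where it was at the start of the episode above 0.03 m or angle between any of wide_vial, reagent, small_bottle, cup's own z axis and vertical above 0.7 rad).
It also fails if it takes over 54 s, if anything falls off the work surface, if the arm or the gripper's body presses on something with over 40 N, if the wrist force passes 120 N, or if a joint passes its speed limit or range.

## Working session

There is one attempt and no reset: what is moved stays moved. The work goes in short steps, Python scripts to look and compute and a tool call to move; the robot and the scene stay as the last step left them, time stands still between calls to the robot, and variables do not carry over. Pictures are saved under pics/ and viewed, and the job is handed in when it is done.

Besides the shell and the picture viewer there is one more tool, called as name([rows], argument=value, ...), one row to a line, values as JSON. apply_moves: Moves the arm, as the interface text tells. Its arguments: {"type":"object","properties":{"increments":{"type":"array","items":{"type":"array","items":{"type":"number"}}},"claw":{"type":"number"},"squeeze":{"type":"number"}},"required":["increments"]}

```bash
mkdir -p pics; python3 - <<'E'
from workcell import arm, eyes
import cv2
print(arm.state())
for n in("scene","top"):
    c=eyes.camera(n);cv2.imwrite(f"pics/{n}0.png",c["img"]);print({k:v for k,v in c.items() if k!="img"})
E
```

```text
{'clock': 0.0, 'joint_pos': array([-8.63417607e-01,  3.85551558e-01,  6.63125038e-03, -4.97696832e-04,
       -1.19399286e+00, -2.58579562e-01]), 'joint_velocities': array([7.39649718e-04, 6.53633340e-04, 2.04865671e-04, 7.27826629e-04,
       8.10709988e-05, 2.16267434e-04]), 'joint_torque': array([ 1.19201020e-03, -3.92286086e+01,  1.88406676e+01,  4.18643698e+00,
       -4.63395481e-03,  2.33286158e-05]), 'tcp_pos': array([ 0.27089623, -0.56251328,  0.19552699]), 'orientation': array([-2.86713167e-04, -2.22431397e-01,  9.74947742e-01,  1.04476879e-03]), 'contact_force': array([0.47635142, 0.54069524, 0.52721859]), 'wrist_torque': array([0.03193446, 0.02534368, 0.02154849]), 'grip_width': 0.08534110533018834}
{'fx': 402.28707925789934, 'fy': 402.28707925789934, 'cx': 322.76330586904817, 'cy': 199.15083155720893, 'origin': array([-0.0455027 ,  0.64670679,  0.81767101]), 'orientation': array([ 0.14759545, -0.32435287,  0.85117312, -0.3853766 ])}
{'fx': 476.3988984976627, 'fy': 476.3988984976627, 'cx': 317.75966119198256, 'cy': 204.28451135332995, 'origin': array([ 0.40659169, -0.00552487,  1.71410686]), 'orientation': array([ 0.02820749, -0.70586061,  0.70755812, -0.01807325])}
```

View pics/scene0.png

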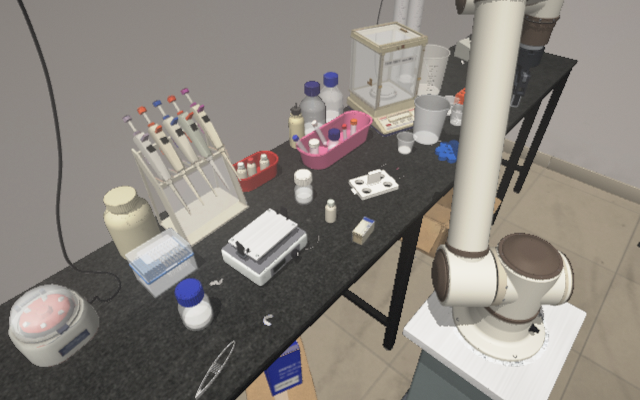

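View pics/top0.png

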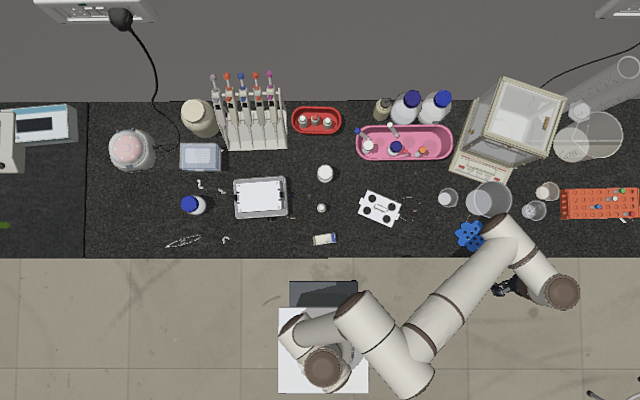

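The shaker shows at top (261,197) and scene (265,245). The holder is at top (380,208) and scene (374,184), the carton at top (324,239). I'll zoom in on these next.

```bash
python3 - <<'E'
import cv2
import numpy as np
t=cv2.imread("pics/top0.png");s=cv2.imread("pics/scene0.png")
a=cv2.resize(t[170:250,225:305],(400,400),interpolation=cv2.INTER_CUBIC);b=cv2.resize(t[170:250,340:420],(400,400),interpolation=cv2.INTER_CUBIC)
cv2.imwrite("pics/z1.png",np.hstack([a,b]))
a=cv2.resize(s[195:295,215:315],(400,400),interpolation=cv2.INTER_CUBIC);b=cv2.resize(s[160:210,340:410],(400,286),interpolation=cv2.INTER_CUBIC)
b=np.vstack([b,np.zeros((114,400,3),np.uint8)])
cv2.imwrite("pics/z2.png",np.hstack([a,b]))
E
```

```text
(no output)
```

View pics/z1.png

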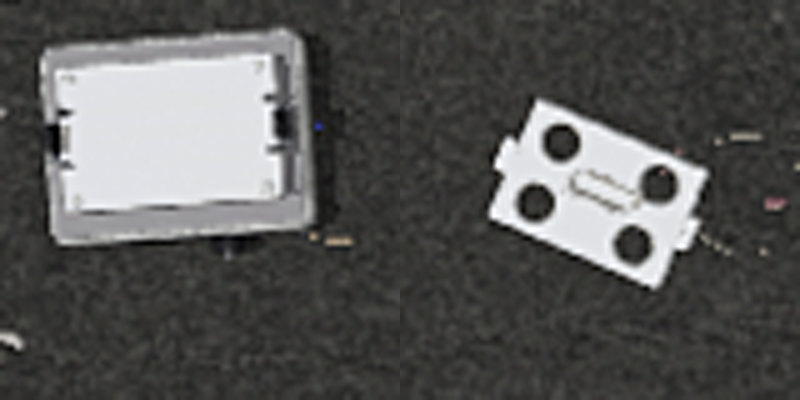

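View pics/z2.png

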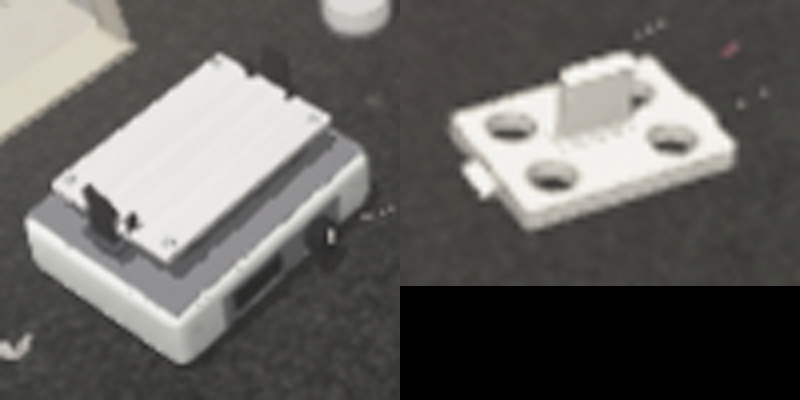

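```bash
cat > h.py <<'E'
import numpy as np,cv2
from scipy.spatial.transform import Rotation as R
def rot(c):
    q=c["orientation"];return R.from_quat([q[1],q[2],q[3],q[0]]).as_matrix()
def ray(c,uv):
    d=np.array([(uv[0]-c["cx"])/c["fx"],(uv[1]-c["cy"])/c["fy"],1.]);return rot(c)@d
def plane(c,uv,z):
    d=ray(c,uv);o=c["origin"];return o+d*(z-o[2])/d[2]
def proj(c,p):
    q=rot(c).T@(np.asarray(p)-c["origin"]);return np.array([c["fx"]*q[0]/q[2]+c["cx"],c["fy"]*q[1]/q[2]+c["cy"]])
def tri(c1,u1,c2,u2):
    d1=ray(c1,u1);d2=ray(c2,u2);d1/=np.linalg.norm(d1);d2/=np.linalg.norm(d2)
    A=np.stack([d1,-d2],1);s=np.linalg.lstsq(A,c2["origin"]-c1["origin"],rcond=None)[0]
    a=c1["origin"]+s[0]*d1;b=c2["origin"]+s[1]*d2;return (a+b)/2,np.linalg.norm(a-b)
def blobs(img,box,thr,up=4):
    x0,y0,x1,y1=box;g=cv2.cvtColor(img[y0:y1,x0:x1],cv2.COLOR_BGR2GRAY)
    g=cv2.resize(g,None,fx=up,fy=up,interpolation=cv2.INTER_CUBIC)
    m=(g>thr).astype(np.uint8)*255
    return m
def topix(p,box,up=4): return (np.asarray(p,float)+.5)/up-.5+np.array(box[:2])
E
python3 - <<'E'
from h import *
from workcell import eyes
c=eyes.camera("top");img=c["img"]
def rect(box,thr,z,openk):
    m=blobs(img,box,thr,4)
    m=cv2.morphologyEx(m,cv2.MORPH_OPEN,np.ones((openk,openk),np.uint8))
    cs,_=cv2.findContours(m,cv2.RETR_EXTERNAL,cv2.CHAIN_APPROX_NONE)
    k=max(cs,key=cv2.contourArea)
    pts=np.array([plane(c,topix(p,box),z)[:2] for p in k[:,0]])
    (cx,cy),(w,h),a=cv2.minAreaRect((pts*1000).astype(np.float32))
    M=cv2.moments((pts*1000).astype(np.float32))
    print(thr,z,"rect",round(cx,1),round(cy,1),round(w,1),round(h,1),round(a,1),"mom",round(M['m10']/M['m00'],1),round(M['m01']/M['m00'],1))
for thr in(120,150): rect((345,170,415,245),thr,.014,1); rect((345,170,415,245),thr,.014,35)
for thr in(205,215,225):
  for z in(.084,.091,.098):rect((230,172,300,222),thr,z,9)
for thr in(60,100): rect((228,170,302,225),thr,.06,9)
g=cv2.cvtColor(img,cv2.COLOR_BGR2GRAY)
print(g[180:214:2,232:290:3])
# bystanders rough
for n,uv,z in(("wide",(325,173),.101),("reag",(321,208),.072),("carton",(324,239),.046),("bottle",(193,204),.117)):print(n,plane(c,uv,z).round(3))
E
```

```text
120 0.014 rect 503.6 -199.4 152.2 94.2 66.4 mom 503.3 -199.8
120 0.014 rect 503.8 -200.2 60.5 84.3 89.3 mom 503.9 -201.0
150 0.014 rect 503.5 -199.2 150.9 92.5 66.6 mom 503.3 -199.7
150 0.014 rect 481.0 -188.4 37.4 34.9 89.5 mom 480.9 -188.3
205 0.084 rect 542.4 222.3 99.5 149.4 4.0 mom 542.4 221.8
205 0.091 rect 541.8 221.3 99.1 148.8 4.0 mom 541.8 220.9
205 0.098 rect 541.2 220.3 98.6 148.1 4.0 mom 541.2 219.9
215 0.084 rect 542.4 221.9 97.8 147.0 4.0 mom 542.4 221.9
215 0.091 rect 541.8 220.9 97.4 146.4 4.0 mom 541.8 221.0
215 0.098 rect 541.3 220.0 97.0 145.7 4.0 mom 541.2 220.0
225 0.084 rect 498.7 220.4 33.6 7.7 89.8 mom 498.4 220.2
225 0.091 rect 498.3 219.4 33.4 7.7 89.8 mom 498.0 219.2
225 0.098 rect 497.9 218.5 33.3 7.7 89.8 mom 497.6 218.2
60 0.06 rect 542.6 220.3 145.9 189.2 4.0 mom 542.0 218.8
100 0.06 rect 541.5 220.3 141.7 185.7 3.9 mom 540.8 222.5
[[ 40 160 158 160 155 151 153 150 148 145 145 145 148 160 173 154 145 144
   44  33]
 [ 51 151 143 148 160 172 153 161 203 229 235 235 234 230 229 188  87 154
   59  39]
 [ 32 146 219 234 229 227 227 227 226 226 225 225 225 
[... 631 characters left out ...]
  58 180 226 225 225 225 225 225 225 226 225 225 225 225 231 135  94
  121  34]
 [ 54 132 110 228 225 226 225 225 225 225 225 225 225 225 225 225 232  88
  129  32]
 [ 40 165 238 226 225 225 225 225 225 225 226 226 225 225 225 226 239  88
  139  32]
 [ 57 162 222 225 226 225 226 225 225 225 226 225 225 225 225 214 237  89
  131  23]
 [ 49 169 224 225 225 226 225 225 226 226 227 226 229 231 230 208 230 106
  143  25]
 [ 50 172 225 205 231 230 230 225 226 226 224 191 123 103 115 143 152 155
  179  24]
 [ 50 182 180 128  84 117 145 149 155 156 152 152 154 153 154 152 154 153
  184  25]]
wide [ 0.619 -0.007  0.101]
reag [0.501 0.007 0.072]
carton [ 0.394 -0.003  0.046]
bottle [0.513 0.438 0.117]
```

```bash
python3 - <<'E'
from h import *
from workcell import eyes
c=eyes.camera("top");s=eyes.camera("scene")
g=cv2.cvtColor(s["img"],cv2.COLOR_BGR2GRAY)
# platform in scene
m0=(g[195:295,215:315]);print(m0[20:80:6,10:90:6])
for z in(.084,.088,.091,.094,.098):
    P=np.array([.5418,.2209])+ (z-.091)/.007*np.array([-.0006,-.0009])
    a=np.deg2rad(4);ex=np.array([np.cos(a),np.sin(a)]);ey=np.array([-np.sin(a),np.cos(a)])
    q=[proj(s,np.r_[P+ex*i*.05+ey*j*.075,z]).round(1) for i,j in((-1,1),(1,1),(1,-1),(-1,-1))]
    print(z,*q)
E
```

```text
[[214 213 125  82  78  81 226 233 231 233  59  72  73  71]
 [197  80  80  79  82 231 232 229 232 232 230 220  75  71]
 [ 80  83  77  88 233 231 230 230 233 230 230 229 121  73]
 [ 78  78 180 233 232 233 230 231 232 231 230  85 145 141]
 [ 86 204 233 231 234 230 232 233 232 218  92 146 136 159]
 [111 136  77 222 232 233 235 233 187  95 146 180 119 142]
 [205 145  87  92 135 234 232 145  94 145 203  99  58  57]
 [199 229 144  94  95 232 103 109 145 220  89  87  47  70]
 [ 70 188 214 183 143 145 110 145 219  59  78  52  56  67]
 [ 71  70 173 189 239 143 144 201  62  91  57  61  67  64]]
0.084 [254.5 260.1] [225.7 241. ] [267.7 208.5] [295.9 224.6]
0.088 [254.5 259. ] [225.7 239.9] [267.8 207.4] [296.1 223.4]
0.091 [254.6 258.1] [225.7 239. ] [267.9 206.5] [296.2 222.5]
0.094 [254.6 257.2] [225.7 238.1] [268.  205.7] [296.3 221.7]
0.098 [254.7 256. ] [225.6 236.9] [268.1 204.5] [296.5 220.5]
```

```bash
python3 - <<'E'
from h import *
from workcell import eyes
s=eyes.camera("scene")
def quad(box,thr):
    m=blobs(s["img"],box,thr,4)
    m=cv2.morphologyEx(m,cv2.MORPH_OPEN,np.ones((5,5),np.uint8))
    cs,_=cv2.findContours(m,cv2.RETR_EXTERNAL,cv2.CHAIN_APPROX_NONE)
    k=max(cs,key=cv2.contourArea);h=cv2.convexHull(k)
    a=cv2.approxPolyDP(h,8,True)
    print(thr,cv2.contourArea(k)/16,[topix(p,box).round(1).tolist() for p in a[:,0]])
    return k
quad((222,203,302,270),190)
quad((222,203,302,270),215)
box=(345,165,402,203)
for t in(150,190):quad(box,t)
# holder predicted corners bottom z=0, tongue tips
C=np.array([.5035,-.1995])
a=np.deg2rad(-23.5);ex=np.array([np.cos(a),np.sin(a)]);ey=np.array([-np.sin(a),np.cos(a)])
for z in(.014,0):
    print(z,[proj(s,np.r_[C+ex*i*.045+ey*j*.065,z]).round(1).tolist() for i,j in((-1,1),(1,1),(1,-1),(-1,-1))])
print("rib top",[proj(s,np.r_[C+ex*i*.006+ey*j*.022,.06]).round(1).tolist() for i,j in((-1,1),(1,1),(1,-1),(-1,-1))])
E
python3 - <<'E'
import cv2
s=cv2.imread("pics/scene0.png")
cv2.imwrite("pics/z3.png",cv2.resize(s[203:270,222:302],None,fx=8,fy=8,interpolation=cv2.INTER_NEAREST))
cv2.imwrite("pics/z4.png",cv2.resize(s[162:204,345:405],None,fx=10,fy=10,interpolation=cv2.INTER_NEAREST))
E
```

```text
190 1584.875 [[296.4, 223.6], [256.4, 259.1], [228.1, 241.4], [268.9, 208.6]]
215 1476.0 [[293.6, 225.4], [256.4, 258.6], [228.6, 241.1], [270.1, 209.6], [292.6, 221.9]]
150 925.8125 [[397.9, 184.4], [395.9, 189.1], [362.1, 199.1], [351.1, 190.4], [348.9, 179.9], [379.4, 168.9], [384.4, 170.1]]
190 675.90625 [[397.4, 184.1], [396.9, 186.6], [362.4, 196.9], [352.6, 191.9], [349.4, 179.9], [379.1, 169.1], [383.6, 170.1]]
0.014 [[360.4, 196.4], [346.8, 179.7], [381.8, 169.4], [396.6, 185.1]]
0 [[360.1, 199.9], [346.6, 183.1], [381.4, 172.8], [396.0, 188.5]]
rib top [[367.4, 173.7], [365.5, 171.6], [377.8, 168.0], [379.8, 170.1]]
```

View pics/z3.png

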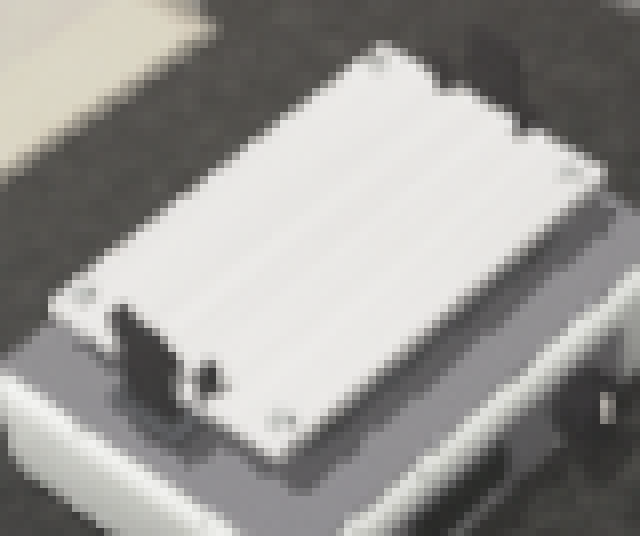

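View pics/z4.png

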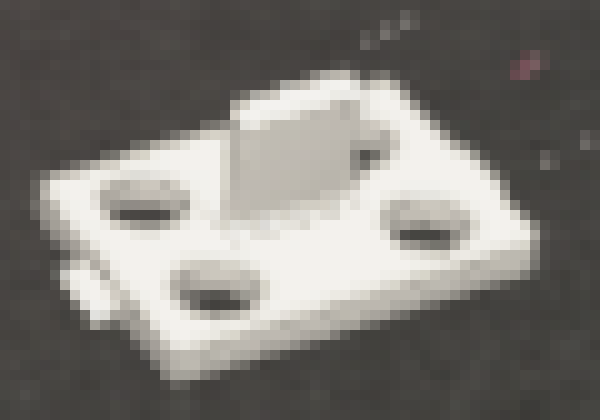

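apply_moves([
  [10,15,0,2],
  [19,30,-3,3.4],
  [19,30,-3,3.4],
  [19,30,-3,3.4],
  [19,30,-4,3.4],
  [19,30,-4,3.4],
  [19,30,-4,3.4],
  [19,30,-4,3.4],
  [19,30,-4,3.4],
  [19,30,-4,3.4],
  [19,30,-4,3.4],
  [19,30,-4,3.4],
  [13,18,-4,2.8],
  [0,0,0,0],
  [0,0,0,0],
], claw=0, squeeze=80)

```text
clock: 1.55
tcp_pos: [0.5035, -0.1991, 0.1513]
orientation: [-0.0, -0.559, 0.829, 0.0]
contact_force: [1.0, -0.8, 0.0]
grip_width: 0.0854
```

```bash
python3 - <<'E'
from h import *
from workcell import eyes,arm
st=arm.state();print(st["clock"],st["tcp_pos"],st["orientation"],st["contact_force"],st["joint_pos"])
a=eyes.camera("top")["img"][150:250,320:440];b=eyes.camera("scene")["img"][130:220,330:430]
cv2.imwrite("pics/g1.png",np.hstack([cv2.resize(a,(400,333)),cv2.resize(b,(370,333))]))
E
```

```text
1.55 [ 0.50351726 -0.19908552  0.1512912 ] [-3.32719104e-04 -5.59358386e-01  8.28925821e-01  2.60018488e-04] [ 1.04133045 -0.84273312  0.01545568] [-7.69247590e-02  2.82344119e-01 -2.64802918e-01  7.09758537e-06
 -1.02449381e+00 -3.06652002e-01]
```

View pics/g1.png

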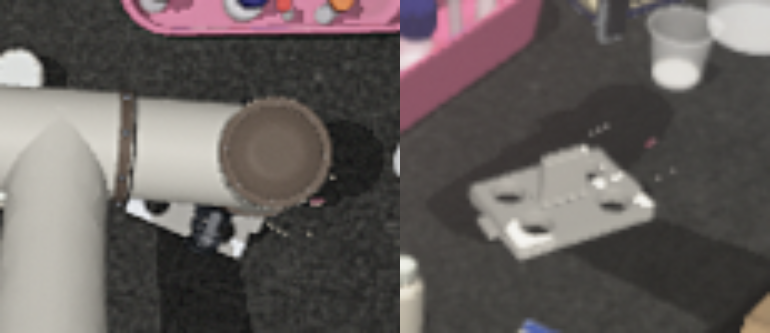

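```bash
python3 - <<'E'
from h import *
from workcell import eyes
a=eyes.camera("top");b=eyes.camera("scene")
cv2.imwrite("pics/g2.png",b["img"]);cv2.imwrite("pics/g3.png",a["img"])
print(proj(b,[.5035,-.199,.151]),proj(a,[.5035,-.199,.151]))
E
```

```text
[375.0348838  146.33750372] [383.5213028  205.79822476]
```

View pics/g2.png

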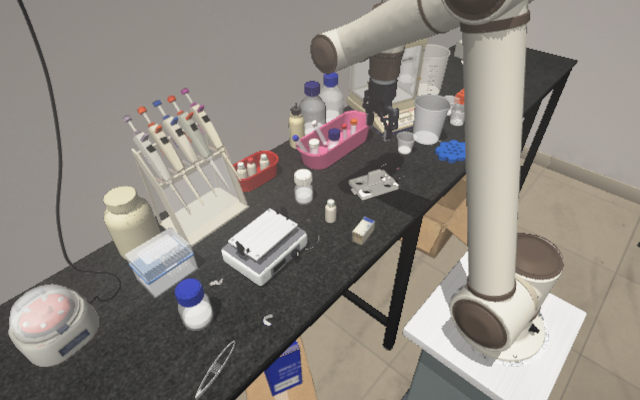

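View pics/g3.png

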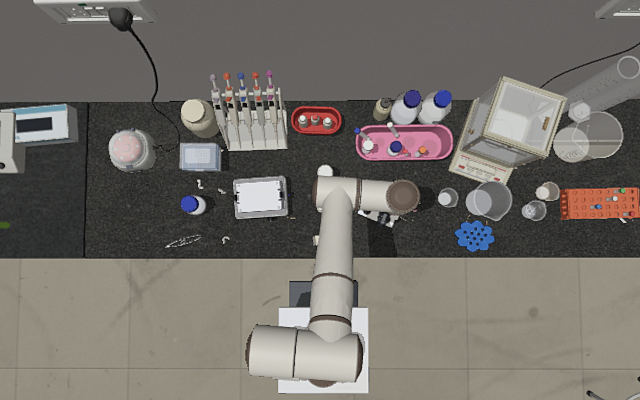

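```bash
python3 - <<'E'
from h import *
b=cv2.imread("pics/g2.png")
cv2.imwrite("pics/g4.png",cv2.resize(b[70:200,330:430],None,fx=4.5,fy=4.5,interpolation=cv2.INTER_CUBIC))
E
```

```text
(no output)
```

View pics/g4.png

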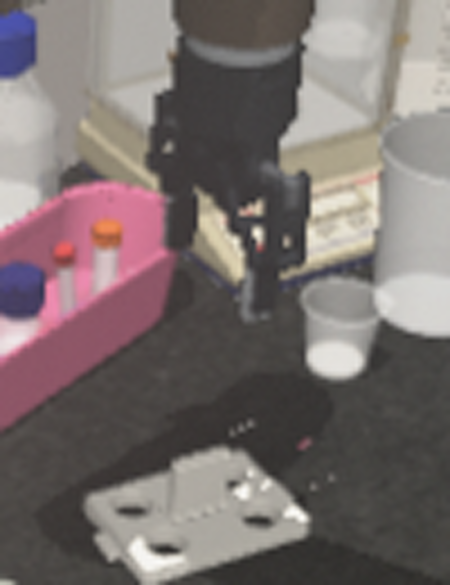

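```bash
python3 - <<'E'
from h import *
from workcell import eyes,arm
b=eyes.camera("scene");t=eyes.camera("top");st=arm.state()
q=st["orientation"];M=R.from_quat([q[1],q[2],q[3],q[0]]).as_matrix();print(M.round(3))
for d in(-.0427,-.05,.0427,.05):
  for k in(0,-.013,-.032):
    p=st["tcp_pos"]+M@np.array([0,d,k]);print(d,k,proj(b,p).round(1),proj(t,p).round(1))
E
```

```text
[[-0.378 -0.926  0.   ]
 [-0.926  0.378 -0.   ]
 [-0.    -0.    -1.   ]]
-0.0427 0 [368.2 138.8] [388.9 194. ]
-0.0427 -0.013 [368.5 135.1] [389.5 193.6]
-0.0427 -0.032 [369.  129.7] [390.3 193.1]
-0.05 0 [367.  137.6] [389.8 191.9]
-0.05 -0.013 [367.3 134. ] [390.3 191.6]
-0.05 -0.032 [367.7 128.5] [391.1 191. ]
0.0427 0 [383.5 153.4] [379.4 218.1]
0.0427 -0.013 [383.9 149.6] [379.8 217.9]
0.0427 -0.032 [384.6 144. ] [380.5 217.7]
0.05 0 [384.9 154.7] [378.5 220.2]
0.05 -0.013 [385.3 150.9] [379. 220.]
0.05 -0.032 [386.  145.3] [379.7 219.8]
```

```bash
python3 - <<'E'
from h import *
b=cv2.imread("pics/g2.png")
z=cv2.resize(b[95:165,350:410],None,fx=8,fy=8,interpolation=cv2.INTER_NEAREST).astype(float)
cv2.imwrite("pics/g5.png",np.clip(z*2.5,0,255).astype(np.uint8))
E
```

```text
(no output)
```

View pics/g5.png

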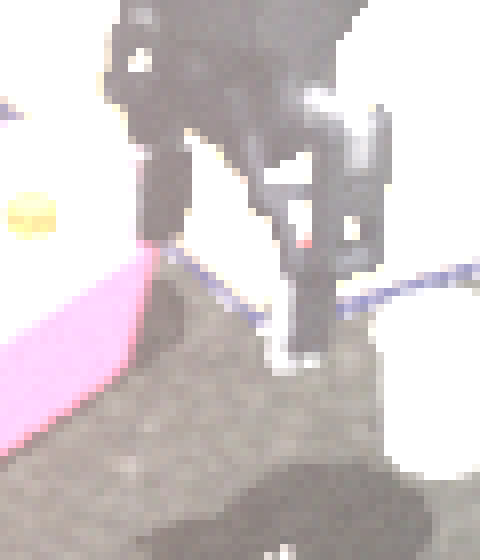

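apply_moves([
  [0,0,0,0],
  [0,0,0,0],
  [0,0,0,0],
  [0,0,0,0],
  [0,0,0,0],
  [0,0,0,0],
  [0,0,0,0],
  [0,0,0,0],
], claw=255)

```text
clock: 2.52
tcp_pos: [0.5032, -0.2, 0.1516]
orientation: [-0.0, -0.559, 0.829, 0.0]
contact_force: [-0.0, -0.2, 0.1]
grip_width: 0.0002
```

```bash
python3 - <<'E'
from h import *
from workcell import eyes,arm
b=eyes.camera("scene");a=eyes.camera("top")
st=arm.state();print(st["clock"],st["tcp_pos"],st["grip_width"])
print(proj(b,st["tcp_pos"]),proj(a,st["tcp_pos"]))
z=cv2.resize(b["img"][95:165,350:410],None,fx=6,fy=6,interpolation=cv2.INTER_NEAREST).astype(float)
y=cv2.resize(a["img"][180:250,350:410],None,fx=6,fy=6,interpolation=cv2.INTER_NEAREST).astype(float)
cv2.imwrite("pics/g6.png",np.clip(np.hstack([z,y])*2.5,0,255).astype(np.uint8))
E
```

```text
2.6167 [ 0.50321421 -0.20002603  0.15159771] -7.262098572136938e-05
[375.336371   146.05846047] [383.85813602 205.87296673]
```

View pics/g6.png

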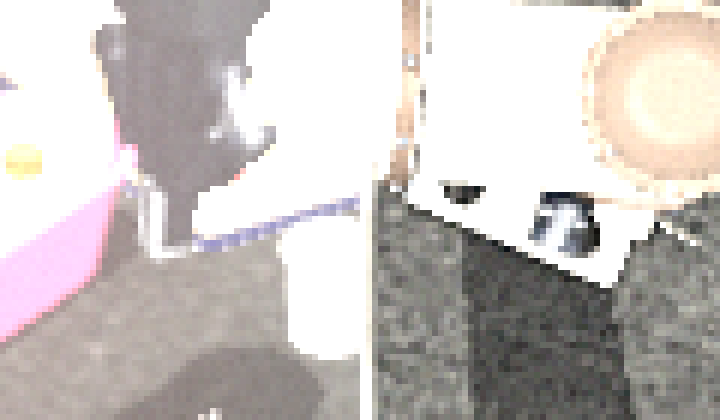

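apply_moves([
  [0,0,0,0],
  [0,0,-5,0],
  [0,0,-15,0],
  [0,0,-20,0],
  [0,0,-20,0],
  [0,0,-15,0],
  [0,0,-5,0],
  [0,0,0,0],
  [0,0,0,0],
], claw=0)

```text
clock: 3.37
tcp_pos: [0.5036, -0.2002, 0.0719]
orientation: [0.0, -0.559, 0.829, -0.0]
contact_force: [-0.1, 0.4, 0.1]
grip_width: 0.0853
```

```bash
cat > look.py <<'E'
from h import *
from workcell import eyes,arm
import sys
n=sys.argv[1];u,v=int(sys.argv[2]),int(sys.argv[3]);g=float(sys.argv[4])
b=eyes.camera("scene");st=arm.state();print(st["clock"],st["tcp_pos"],st["contact_force"],st["grip_width"],proj(b,st["tcp_pos"]))
z=cv2.resize(b["img"][v-35:v+35,u-45:u+45],None,fx=8,fy=8,interpolation=cv2.INTER_NEAREST).astype(float)
cv2.imwrite(f"pics/{n}.png",np.clip(z*g,0,255).astype(np.uint8))
E
python3 look.py d1 375 165 1.8
```

```text
3.4167 [ 0.50398382 -0.20025573  0.07246576] [-0.70260251  0.15246178  0.60851955] 0.08537730797395433 [373.0006196 167.4450351]
```

View pics/d1.png

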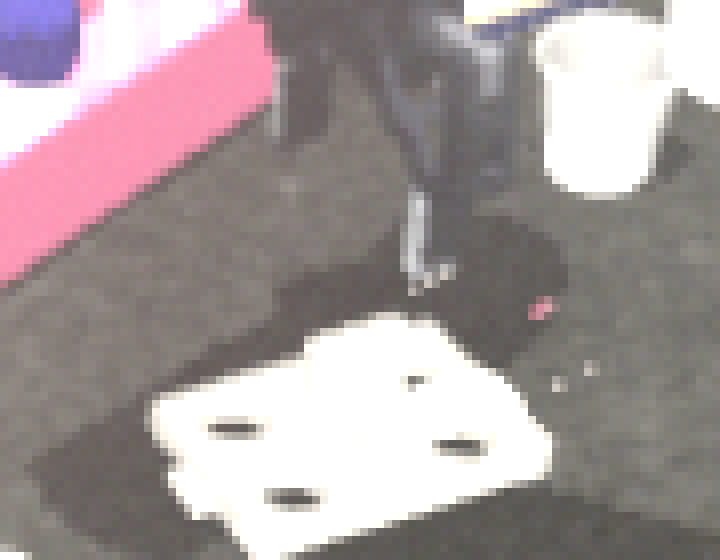

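```bash
python3 - <<'E'
from h import *
from workcell import eyes,arm
b=eyes.camera("scene");a=eyes.camera("top");st=arm.state()
q=st["orientation"];M=R.from_quat([q[1],q[2],q[3],q[0]]).as_matrix()
for z in(.085,.1,.113,.12):print(z,plane(b,(368.1-1.9,147.5),z).round(4),plane(b,(383.8-1.9,165),z).round(4))
for d,k in((.0427,-.013),(.05,-.04),(.06,-.05),(.0425,-.08),(.0425,-.15)):
    print(d,k,proj(a,st["tcp_pos"]+M@np.array([0,d,k])).round(1))
print("want",st["tcp_pos"]+M@np.array([0,-.0427,-.013]),st["tcp_pos"]+M@np.array([0,.0427,-.013]))
y=cv2.resize(a["img"][180:250,345:420],None,fx=8,fy=8,interpolation=cv2.INTER_NEAREST).astype(float)
cv2.imwrite("pics/d2.png",np.clip(y*1.8,0,255).astype(np.uint8))
E
```

```text
0.085 [ 0.5752 -0.2583  0.085 ] [ 0.4818 -0.2142  0.085 ]
0.1 [ 0.5625 -0.2398  0.1   ] [ 0.471  -0.1965  0.1   ]
0.113 [ 0.5515 -0.2237  0.113 ] [ 0.4617 -0.1813  0.113 ]
0.12 [ 0.5456 -0.2151  0.12  ] [ 0.4566 -0.173   0.12  ]
0.0427 -0.013 [376.9 218.4]
0.05 -0.04 [377.  220.2]
0.06 -0.05 [376.2 222.8]
0.0425 -0.08 [379.2 217.7]
0.0425 -0.15 [381.7 216.9]
want [ 0.54363439 -0.21625324  0.08585541] [ 0.46449504 -0.18415831  0.08565641]
```

View pics/d2.png

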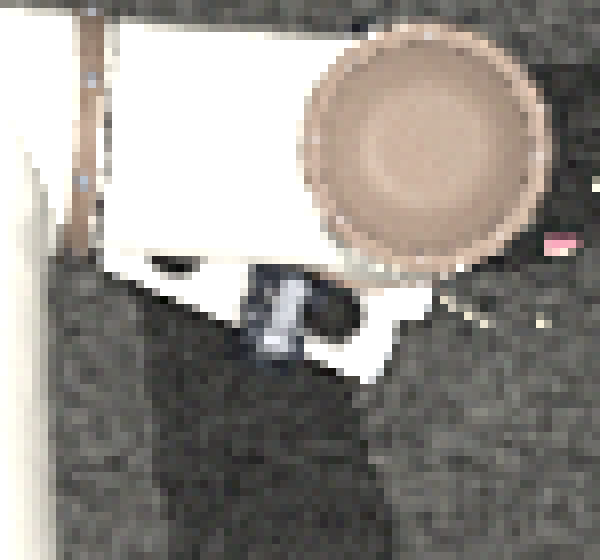

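apply_moves([
  [0,0,-5,0],
  [0,0,-10,0],
  [0,0,-10,0],
  [0,0,-10,0],
  [0,0,-7,0],
  [0,0,-3,0],
  [0,0,0,0],
  [0,0,0,0],
])

```text
clock: 4.18
tcp_pos: [0.5033, -0.2001, 0.0263]
orientation: [-0.0, -0.559, 0.829, 0.0]
contact_force: [-0.4, 0.3, -0.3]
grip_width: 0.0853
```

```bash
python3 look.py d3 375 165 1.2
```

```text
4.2333 [ 0.50353121 -0.20017134  0.02675131] [ 0.00874905 -0.38276282  0.91914773] 0.08522288891711001 [371.92754254 179.1416745 ]
```

View pics/d3.png

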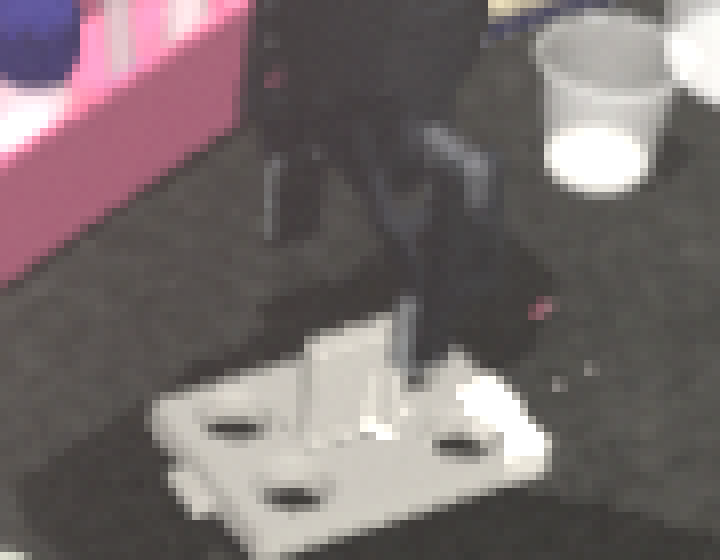

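apply_moves([
  [0,0,0,0],
  [0,0,0,0],
  [0,0,0,0],
  [0,0,0,0],
  [0,0,0,0],
  [0,0,0,0],
  [0,0,0,0],
  [0,0,0,0],
], claw=255, squeeze=20)

```text
clock: 4.9
tcp_pos: [0.5032, -0.2001, 0.0266]
orientation: [0.0, -0.559, 0.829, -0.0]
contact_force: [0.5, -0.1, 0.5]
grip_width: -0.0002
```

```bash
python3 look.py d4 375 165 1.2
```

```text
4.95 [ 0.50317329 -0.20007678  0.02661712] [ 0.92632652  0.43005932 -0.16358255] -0.00038489722504976586 [371.99774092 179.23573793]
```

View pics/d4.png

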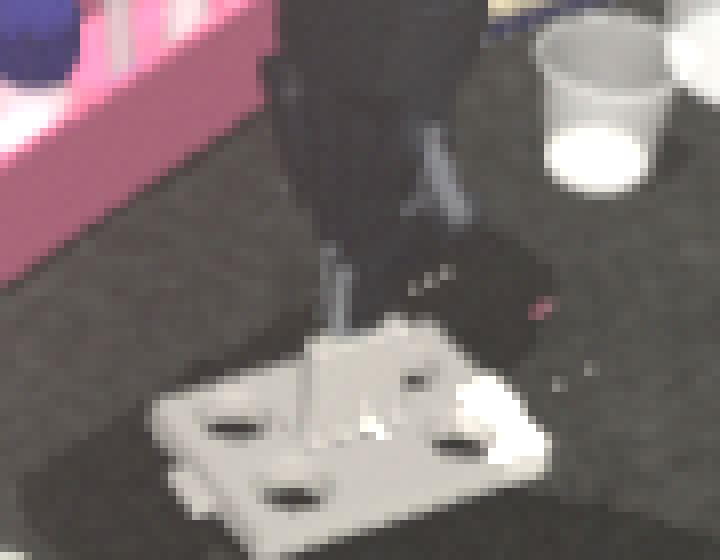

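apply_moves([
  [0,0,0,0],
  [0,0,0,0],
  [0,0,0,0],
  [0,0,0,0],
  [0,0,0,0],
  [0,0,-3,0],
  [0,0,-5,0],
  [0,0,-5,0],
  [0,0,-3,0],
  [0,0,0,0],
  [0,0,0,0],
], claw=0)

```text
clock: 5.87
tcp_pos: [0.5029, -0.2001, 0.0102]
orientation: [-0.0, -0.559, 0.829, 0.0]
contact_force: [0.4, 0.7, 0.6]
grip_width: 0.0856
```

```bash
python3 look.py d5 375 165 1.2
```

```text
5.9167 [ 0.50314814 -0.20010498  0.0104099 ] [ 0.30385993 -0.25471259  0.00707549] 0.08545651251139613 [371.605326   183.22499364]
```

View pics/d5.png

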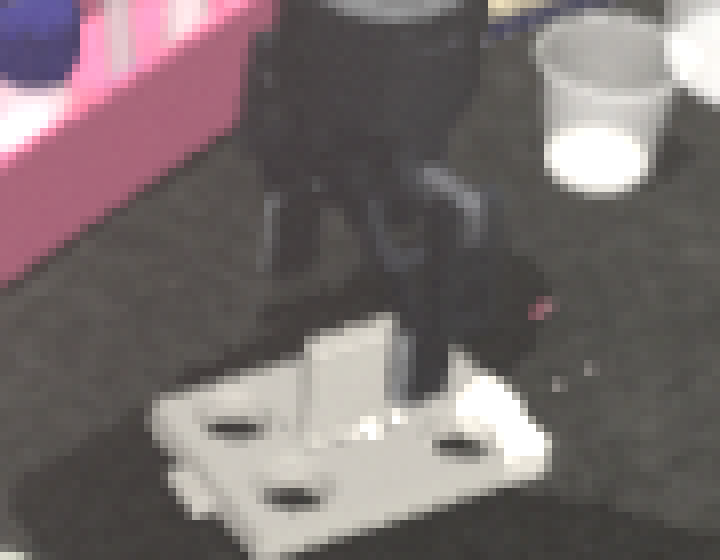

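apply_moves([
  [0,0,-3,0],
  [0,0,-5,0],
  [0,0,-5,0],
  [0,0,-3,0],
  [0,0,0,0],
])

```text
clock: 6.33
tcp_pos: [0.5024, -0.2, -0.0064]
orientation: [-0.001, -0.559, 0.829, 0.001]
contact_force: [-0.1, -0.2, -0.9]
grip_width: 0.0855
```

```bash
python3 look.py d6 375 165 1.2
```

```text
6.3833 [ 0.50273699 -0.20002543 -0.00599632] [ 1.15749564  0.62357974 -0.46446594] 0.0856660454958511 [371.29138083 187.26288425]
```

View pics/d6.png

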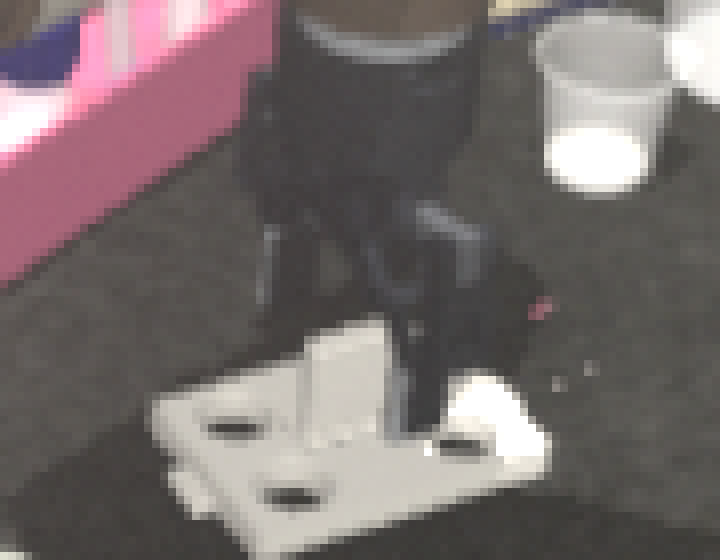

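apply_moves([
  [0,0,-3,0],
  [0,0,-4,0],
  [0,0,0,0],
  [0,0,0,0],
])

```text
clock: 6.72
tcp_pos: [0.503, -0.2001, -0.0127]
orientation: [-0.0, -0.559, 0.829, 0.0]
contact_force: [0.2, 0.6, -0.2]
grip_width: 0.0855
```

apply_moves([
  [0,0,0,0],
  [0,0,0,0],
  [0,0,0,0],
  [0,0,0,0],
  [0,0,0,0],
  [0,0,0,0],
  [0,0,0,0],
  [0,0,0,0],
], claw=255, squeeze=20)

```text
clock: 7.38
tcp_pos: [0.5032, -0.2001, -0.0123]
orientation: [0.0, -0.559, 0.829, -0.0]
contact_force: [-0.5, 0.3, 1.0]
grip_width: 0.0117
```

```bash
python3 look.py d7 375 165 1.2
```

```text
7.4333 [ 0.50322528 -0.20008133 -0.01227594] [0.40476801 0.29160714 0.36084678] 0.011898361168647554 [371.0270932  188.69296785]
```

View pics/d7.png

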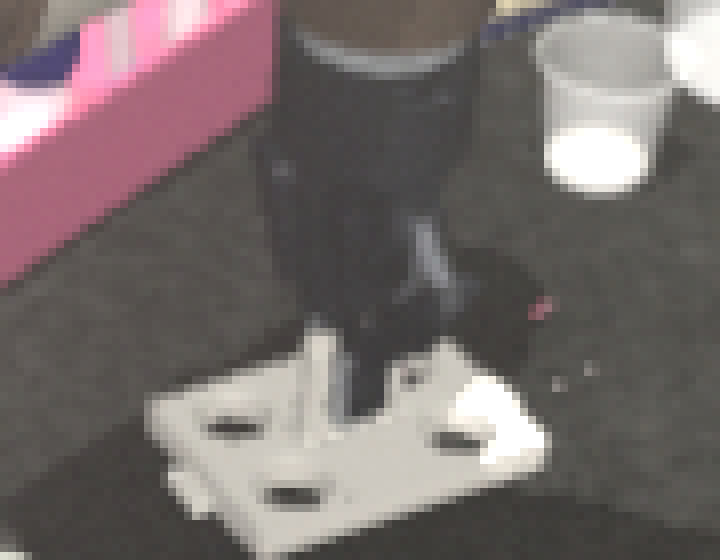

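apply_moves([
  [0,0,0,0],
  [0,0,0,0],
  [0,0,3,0],
  [0,0,8,0],
  [0,0,14,0],
  [0,0,18,0],
  [0,0,20,0],
  [0,0,20,0],
  [0,0,20,0],
  [0,0,18,0],
  [0,0,11,0],
  [0,0,6,0],
  [0,0,2,0],
  [0,0,0,0],
], squeeze=80)

```text
clock: 8.6
tcp_pos: [0.503, -0.2, 0.1278]
orientation: [0.0, -0.559, 0.83, 0.0]
contact_force: [0.5, 0.1, -1.6]
grip_width: 0.0112
```

```bash
python3 look.py e1 375 145 1.2
```

```text
8.65 [ 0.50259856 -0.1999241   0.12706736] [ 0.44860223 -0.04873055 -1.58610089] 0.011067567788048115 [374.78738797 153.02157628]
```

View pics/e1.png

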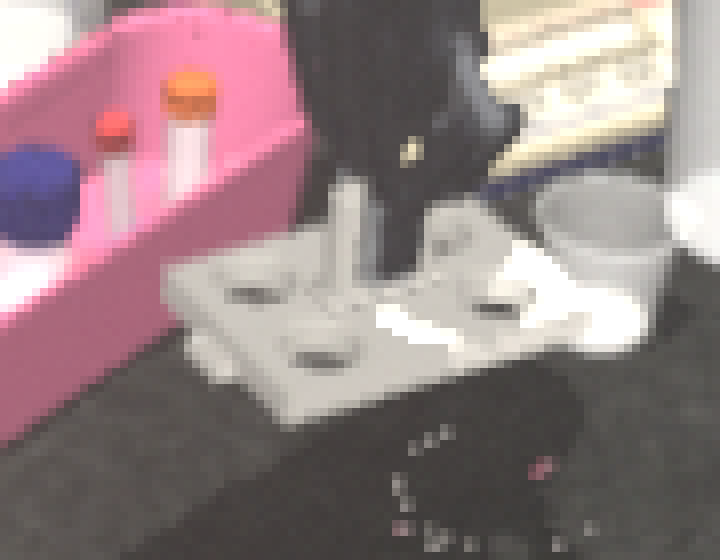

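apply_moves([
  [2,5,0,1],
  [2,12,0,1.5],
  [2,20,0,1.5],
  [2,27,0,1.5],
  [2,27,0,1.5],
  [2,27,0,1.5],
  [2,27,0,1.5],
  [2,27,0,1.5],
  [2,27,0,1.5],
  [2,27,0,1.5],
  [2,27,0,1.5],
  [2,27,0,1.5],
  [2,27,0,1.5],
  [2,27,0,1.5],
  [2,27,0,1.5],
  [2,27,0,1.5],
  [2,20,0,1.5],
  [2,9,0,1.5],
  [2,3,0,1],
  [0,0,0,0],
])

```text
clock: 10.32
tcp_pos: [0.5409, 0.2206, 0.1269]
orientation: [0.001, 0.74, -0.672, -0.0]
contact_force: [0.3, 0.3, -1.3]
grip_width: 0.0108
```

```bash
python3 - <<'E'
from h import *
from workcell import eyes,arm
b=eyes.camera("scene");a=eyes.camera("top");st=arm.state();print(st["clock"],st["tcp_pos"],st["orientation"],st["contact_force"])
cv2.imwrite("pics/f_s.png",cv2.resize(b["img"][170:300,190:330],None,fx=5,fy=5)[:600]);cv2.imwrite("pics/f_t.png",cv2.resize(a["img"][160:240,210:310],None,fx=7,fy=7))
E
```

```text
10.4167 [0.5407618  0.21914004 0.12719352] [ 6.45945158e-04  7.39469069e-01 -6.73190205e-01 -1.63189875e-04] [-0.1099895   0.19743107 -1.13810165]
```

View pics/f_s.png

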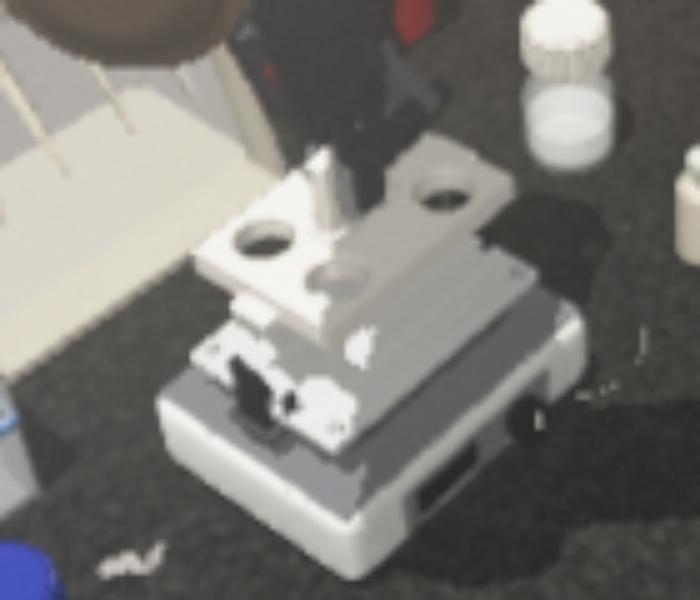

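View pics/f_t.png

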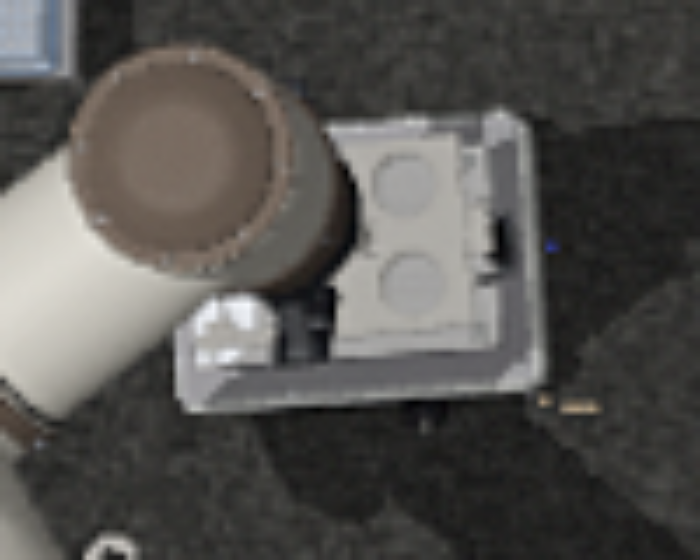

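```bash
cat > exp.py <<'E'
from h import *
from workcell import eyes,arm
import sys
z0=float(sys.argv[1])
b=eyes.camera("scene");a=eyes.camera("top");st=arm.state()
P=np.array([.5420,.2210]);al=np.deg2rad(4.);ex=np.array([np.cos(al),np.sin(al)]);ey=np.array([-np.sin(al),np.cos(al)])
im={"s":b["img"].copy(),"t":a["img"].copy()}
pts={}
def W(x,y,z): return np.r_[P+ex*x+ey*y,z0+z]
body=[W(i*.045,j*.065,.014) for i,j in((-1,1),(1,1),(1,-1),(-1,-1))]
ta=[W(i*.012,j*.001,.006) for i,j in((-1,65),(-1,75),(1,75),(1,65))]
tb=[W(i*.012,-j*.001,.006) for i,j in((-1,65),(-1,75),(1,75),(1,65))]
bias={"s":np.array([1.9,0.2]),"t":np.zeros(2)}
crop={"s":(190,170,330,290),"t":(210,160,310,240)}
for k,c in(("s",b),("t",a)):
    x0,y0,x1,y1=crop[k];f=5 if k=="s" else 7
    z=cv2.resize(c["img"][y0:y1,x0:x1],None,fx=f,fy=f,interpolation=cv2.INTER_CUBIC)
    for poly,col in((body,(0,0,255)),(ta,(0,160,0)),(tb,(255,0,0))):
        q=np.array([((proj(c,p)+bias[k]-[x0,y0])+.5)*f-.5 for p in poly])
        cv2.polylines(z,[q.round().astype(int)],True,col,1)
    cv2.imwrite(f"pics/{sys.argv[2]}_{k}.png",z)
E
python3 exp.py 0.140 x1
```

```text
(no output)
```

View pics/x1_s.png

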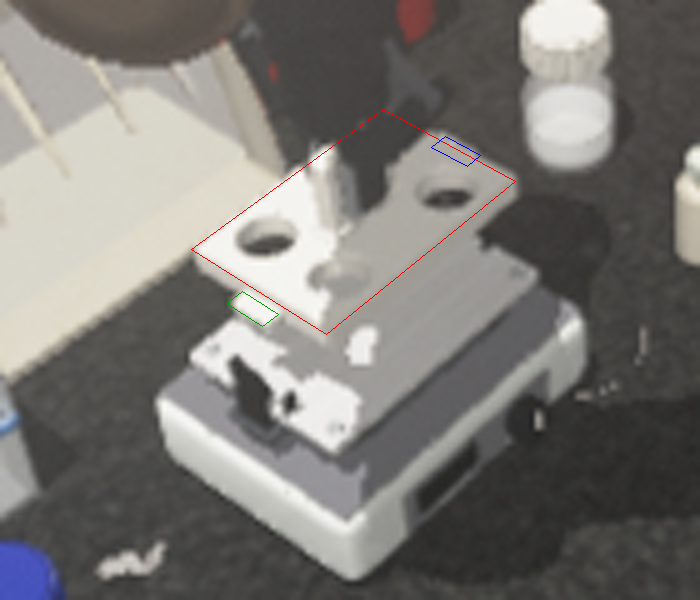

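View pics/x1_t.png

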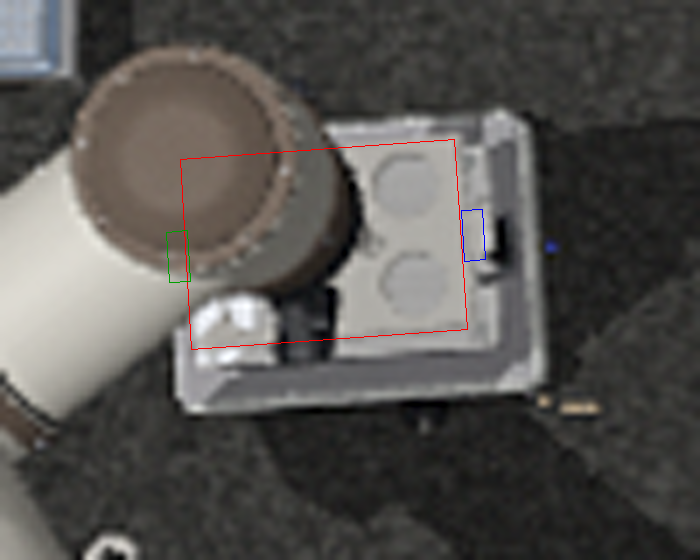

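```bash
python3 - <<'E'
from h import *
from workcell import eyes,arm
a=eyes.camera("top");st=arm.state();print(st["clock"],st["tcp_pos"])
z=cv2.resize(a["img"][172:216,252:290],None,fx=13,fy=13,interpolation=cv2.INTER_NEAREST).astype(float)
z=np.clip((z-110)*2.3,0,255).astype(np.uint8)
cv2.imwrite("pics/x2.png",z)
E
```

```text
10.5667 [0.54106673 0.21886237 0.12766636]
```

View pics/x2.png

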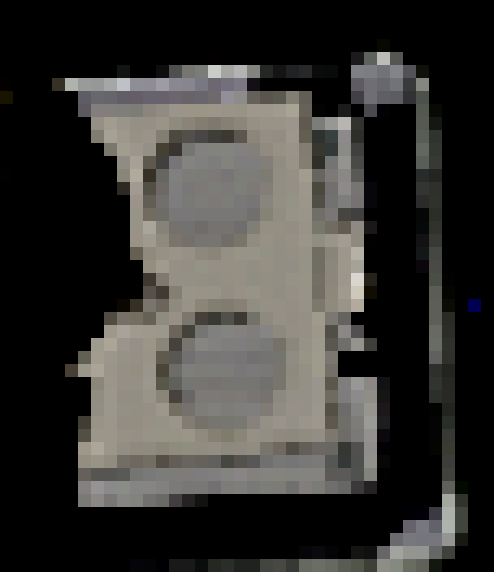

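```bash
python3 - <<'E'
from h import *
from workcell import eyes,arm
a=eyes.camera("top");b=eyes.camera("scene");st=arm.state();print(st["clock"],st["tcp_pos"])
z0=st["tcp_pos"][2]+.0125
def ang(p,q): d=(p-q)[:2];return np.degrees(np.arctan2(d[1],d[0]))
A=plane(a,(267.3,186.1),z0+.014);B=plane(a,(268.8,200.1),z0+.014);print("wells",A,B,ang(A,B),np.linalg.norm(A-B))
C=plane(a,(275.5,178.6),z0+.014);D=plane(a,(277.5,206.9),z0+.014);print("edge",ang(C,D),np.linalg.norm(C-D))
T=plane(a,(279.8,192.5),z0+.006)
al=np.deg2rad(5);ey=np.array([-np.sin(al),np.cos(al)])
print("centre from tongue",T[:2]+.075*ey,"from edge",((C+D)/2)[:2]+.065*ey,"wells mid",((A+B)/2)[:2])
# scene right axis
print(rot(b)[:,0])
E
```

```text
10.6667 [0.54120591 0.21908751 0.12777629]
wells [0.56940476 0.1829036  0.15427629] [0.52313543 0.17773137 0.15427629] 6.378341108761426 0.04655751429561383
edge 4.2451072661850295 0.09376143477822779
centre from tongue [0.54229357 0.21706585] from edge [0.54174135 0.21722713] wells mid [0.5462701  0.18031749]
[-0.74602159 -0.66592056 -0.00126254]
```

apply_moves([
  [0.5,1.5,-2,-0.7],
  [0.5,1.5,-4,-0.7],
  [0,0,-5,0],
  [0,0,-3,0],
  [0,0,-2,0],
  [0,0,0,0],
  [0,0,0,0],
  [0,0,0,0],
])

```text
clock: 11.33
tcp_pos: [0.5423, 0.223, 0.1117]
orientation: [-0.0, 0.731, -0.682, 0.0]
contact_force: [0.2, -0.1, -1.0]
grip_width: 0.0112
```

```bash
python3 - <<'E'
from h import *
from workcell import eyes,arm
a=eyes.camera("top");b=eyes.camera("scene");st=arm.state();print(st["clock"],st["tcp_pos"],st["orientation"])
z=cv2.resize(a["img"][172:216,252:290],None,fx=13,fy=13,interpolation=cv2.INTER_NEAREST).astype(float)
cv2.imwrite("pics/y1.png",np.clip((z-110)*2.3,0,255).astype(np.uint8))
z=cv2.resize(b["img"][190:270,220:310],None,fx=8,fy=7.4,interpolation=cv2.INTER_NEAREST)
cv2.imwrite("pics/y2.png",z)
E
python3 exp.py 0.124 y3
```

```text
11.4333 [0.54233618 0.2230365  0.11185187] [-2.38728818e-04  7.31467224e-01 -6.81876557e-01  7.06978793e-05]
```

View pics/y1.png

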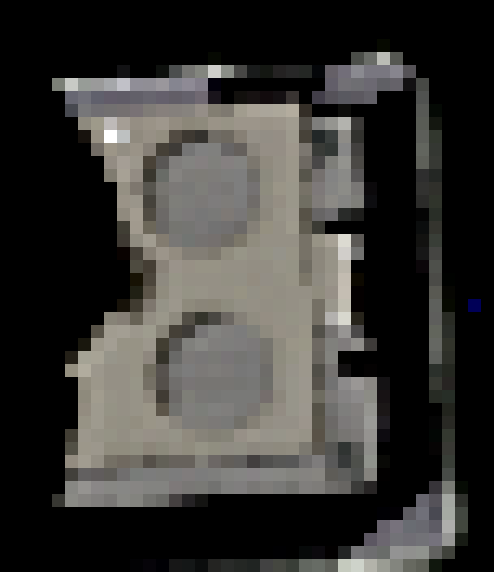

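View pics/y2.png

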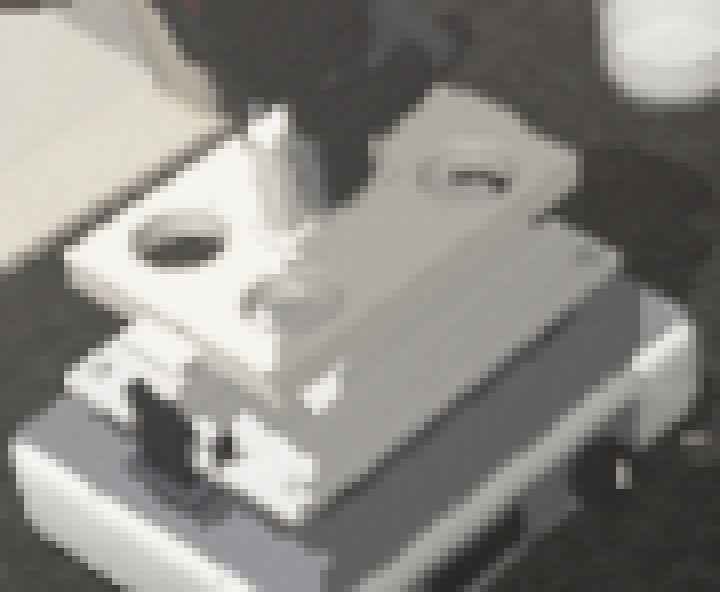

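View pics/y3_s.png

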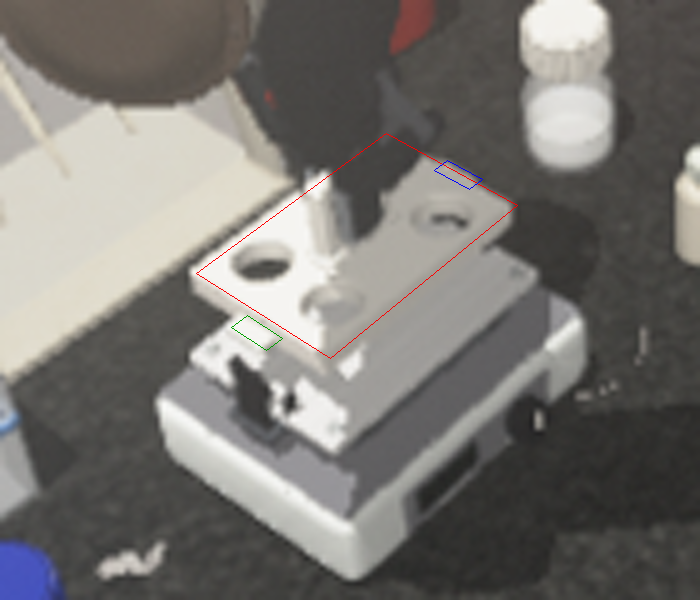

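```bash
python3 - <<'E'
from h import *
from workcell import eyes,arm
a=eyes.camera("top");b=eyes.camera("scene");st=arm.state();print(st["clock"],st["tcp_pos"])
z0=st["tcp_pos"][2]+.0125
f=lambda x,y:(252+x/13-.5,172+y/13-.5)
C=plane(a,f(303,100),z0+.014);D=plane(a,f(319,457),z0+.014);T=plane(a,f(351,281),z0+.006)
al=np.deg2rad(4);ey=np.array([-np.sin(al),np.cos(al)])
print("tongue",T[:2]+.075*ey,"edge",((C+D)/2)[:2]+.065*ey, np.linalg.norm(C-D), np.degrees(np.arctan2((C-D)[1],(C-D)[0])))
# platform corners in same crop at z .086: right edges
for z in(.084,.088):
  E=plane(a,f(352,118),z);F=plane(a,f(378,492),z)
  print("plat right edge",np.linalg.norm(E-F),((E+F)/2)[:2]+.075*ey,np.degrees(np.arctan2((E-F)[1],(E-F)[0])))
# scene: corners of block top (z0+.014): 
g=lambda x,y:np.array((220+x/8-.5,190+y/7.4-.5))
for uv,n in((g(65,252),"L(-? +y +x)"),(g(278,372),"near(-x,+y)"),(g(580,155),"right(-x,-y)")):print(n,plane(b,uv,z0+.014).round(4))
for uv,n in((g(65,378),"L"),(g(300,520),"near +8mm low"),(g(617,262),"right")):print("plat",n,plane(b,uv,.086).round(4))
E
```

```text
11.6333 [0.54225245 0.22297806 0.11177792]
tongue [0.54300011 0.22301968] edge [0.54374457 0.2225171 ] 0.09176366361881055 2.782157505216094
plat right edge 0.09952806433062648 [0.54085652 0.22378958] 4.156338567494927
plat right edge 0.09928383969278537 [0.54051422 0.22341047] 4.156338567494917
L(-? +y +x) [0.5822 0.2872 0.1383]
near(-x,+y) [0.4943 0.2796 0.1383]
right(-x,-y) [0.4997 0.1519 0.1383]
plat L [0.5829 0.2969 0.086 ]
plat near +8mm low [0.4822 0.2894 0.086 ]
plat right [0.494  0.1446 0.086 ]
```

apply_moves([
  [-1,0.5,-2,0],
  [0,0,-3,0],
  [0,0,-3,0],
  [0,0,-3,0],
  [0,0,-2,0],
  [0,0,0,0],
  [0,0,0,0],
])

```text
clock: 12.22
tcp_pos: [0.5412, 0.2233, 0.0984]
orientation: [0.0, 0.731, -0.682, -0.0]
contact_force: [-0.6, 0.0, -1.3]
grip_width: 0.0112
```

```bash
python3 - <<'E'
from h import *
from workcell import eyes,arm
a=eyes.camera("top");b=eyes.camera("scene");st=arm.state();print(st["clock"],st["tcp_pos"],st["contact_force"],st["wrist_torque"])
z=cv2.resize(a["img"][172:216,252:290],None,fx=13,fy=13,interpolation=cv2.INTER_NEAREST).astype(float)
cv2.imwrite("pics/w1.png",np.clip((z-70)*1.8,0,255).astype(np.uint8))
z=cv2.resize(b["img"][190:270,220:310],None,fx=8,fy=7.4,interpolation=cv2.INTER_NEAREST)
cv2.imwrite("pics/w2.png",z)
E
```

```text
12.3167 [0.54131701 0.22348902 0.09869626] [-0.03887349  0.78137271 -0.42669534] [ 0.02541021 -0.0119324   0.00196058]
```

View pics/w1.png

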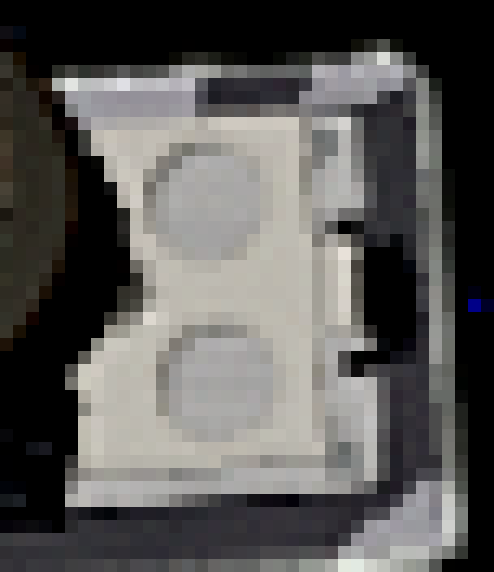

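View pics/w2.png

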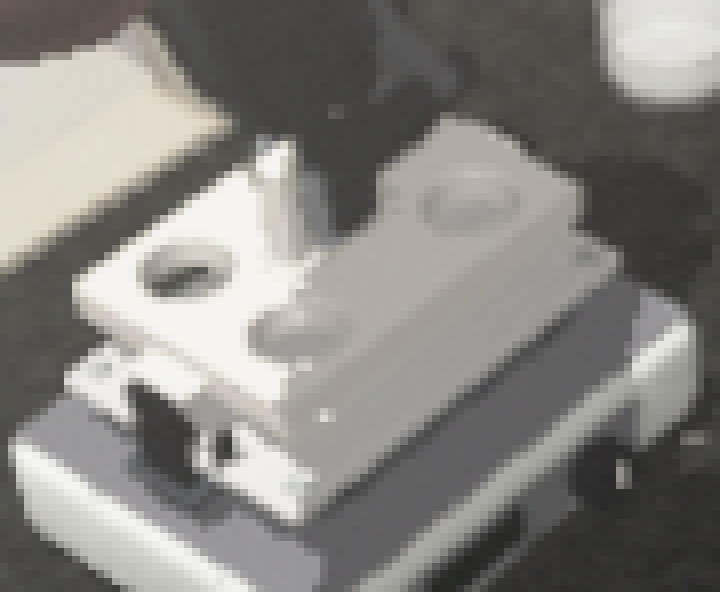

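apply_moves([
  [0,0,-2,0],
  [0,0,-2,0],
  [0,0,-2,0],
  [0,0,-2,0],
  [0,0,0,0],
])

```text
clock: 12.73
tcp_pos: [0.5414, 0.2233, 0.0907]
orientation: [-0.0, 0.731, -0.682, 0.0]
contact_force: [0.1, -1.6, 1.1]
grip_width: 0.0111
```

```bash
python3 -c "
from workcell import arm
s=arm.state();print(s['tcp_pos'],s['contact_force'],s['wrist_torque'])"
```

```text
[0.54144171 0.22325776 0.09073797] [ 0.0798349  -1.64811553  1.10498771] [-0.22983534 -0.04115941 -0.0210914 ]
```

apply_moves([
  [0,-1,-1,0],
  [0,0,-1,0],
  [0,0,0,0],
])

```text
clock: 12.98
tcp_pos: [0.5418, 0.2228, 0.0893]
orientation: [-0.001, 0.732, -0.682, 0.0]
contact_force: [-0.7, -0.2, 4.2]
grip_width: 0.0109
```

apply_moves([
  [0,0,-1,0],
  [0,0,-1,0],
  [0,0,0,0],
])

```text
clock: 13.23
tcp_pos: [0.5421, 0.2229, 0.0878]
orientation: [-0.001, 0.732, -0.682, 0.0]
contact_force: [-1.0, -0.0, 7.1]
grip_width: 0.0113
```

apply_moves([
  [0,0,-1,0],
  [0,0,-1,0],
  [0,0,0,0],
])

```text
clock: 13.48
tcp_pos: [0.5424, 0.223, 0.0865]
orientation: [-0.002, 0.732, -0.682, 0.001]
contact_force: [-1.1, -1.2, 9.3]
grip_width: 0.0111
```

apply_moves([
  [0,0,-1,0],
  [0,0,-1,0],
  [0,0,0,0],
])

```text
clock: 13.73
tcp_pos: [0.5428, 0.2232, 0.0853]
orientation: [-0.002, 0.732, -0.681, 0.001]
contact_force: [-0.6, -1.6, 11.1]
grip_width: 0.0113
```

```bash
python3 - <<'E'
from h import *
from workcell import eyes,arm
b=eyes.camera("scene");st=arm.state();print(st["clock"],st["tcp_pos"],st["contact_force"],st["wrist_torque"])
z=cv2.resize(b["img"][190:270,220:310],None,fx=8,fy=7.4,interpolation=cv2.INTER_NEAREST)
cv2.imwrite("pics/v1.png",z)
E
```

```text
13.7833 [0.5428364  0.22314296 0.08526748] [-0.89032631 -0.57957347 11.74197033] [-0.2783385   0.40015326  0.01454254]
```

View pics/v1.png

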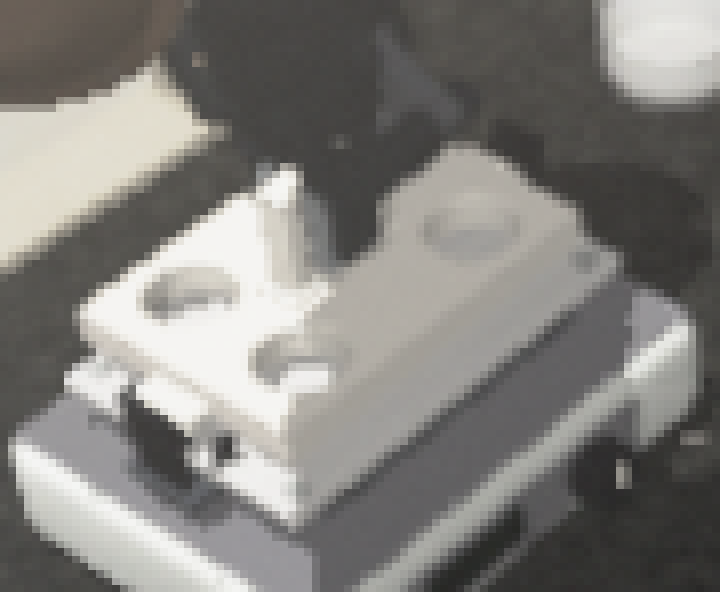

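apply_moves([
  [0,0,-1,0],
  [0,0,-1,0],
  [0,0,0,0],
])

```text
clock: 14.03
tcp_pos: [0.5423, 0.2229, 0.0812]
orientation: [-0.001, 0.732, -0.682, 0.001]
contact_force: [1.2, -0.5, 3.7]
grip_width: 0.0111
```

apply_moves([
  [0,0,-1,0],
  [0,0,-1,0],
  [0,0,0,0],
])

```text
clock: 14.28
tcp_pos: [0.5421, 0.2228, 0.0792]
orientation: [-0.001, 0.732, -0.682, 0.0]
contact_force: [0.6, -0.5, 5.8]
grip_width: 0.0113
```

apply_moves([
  [0,0,-1,0],
  [0,0,0,0],
])

```text
clock: 14.45
tcp_pos: [0.542, 0.2228, 0.0783]
orientation: [-0.001, 0.732, -0.682, 0.0]
contact_force: [0.1, -0.6, 5.8]
grip_width: 0.011
```

apply_moves([
  [0,0,-1,0],
  [0,0,-1,0],
  [0,0,0,0],
])

```text
clock: 14.7
tcp_pos: [0.5411, 0.2225, 0.0754]
orientation: [0.0, 0.731, -0.682, -0.0]
contact_force: [-0.7, -0.7, 4.3]
grip_width: 0.0111
```

apply_moves([
  [0,0,-1,0],
  [0,0,-1,0],
  [0,0,0,0],
])

```text
clock: 14.95
tcp_pos: [0.5412, 0.2225, 0.0749]
orientation: [0.0, 0.732, -0.682, 0.0]
contact_force: [-3.2, -0.2, 11.1]
grip_width: 0.0112
```

apply_moves([
  [0,0,-1,0],
  [0,0,0,0],
])

```text
clock: 15.12
tcp_pos: [0.5412, 0.2226, 0.0747]
orientation: [-0.0, 0.732, -0.682, 0.0]
contact_force: [-3.9, -0.9, 13.8]
grip_width: 0.011
```

```bash
cat > v.py <<'E'
from h import *
from workcell import eyes,arm
import sys
a=eyes.camera("top");b=eyes.camera("scene");st=arm.state();print(st["clock"],st["tcp_pos"],st["contact_force"],st["wrist_torque"])
z=cv2.resize(b["img"][190:270,220:310],None,fx=8,fy=7.4,interpolation=cv2.INTER_NEAREST)
cv2.imwrite(f"pics/{sys.argv[1]}s.png",z)
z=cv2.resize(a["img"][172:216,227:295],None,fx=11,fy=11,interpolation=cv2.INTER_NEAREST).astype(float)
cv2.imwrite(f"pics/{sys.argv[1]}t.png",np.clip((z-50)*1.6,0,255).astype(np.uint8))
E
python3 v.py u1
```

```text
15.2167 [0.54119824 0.22252313 0.07468128] [-4.67910197 -0.46326152 14.51025411] [-0.17731308  1.29795277 -0.05561064]
```

View pics/u1s.png

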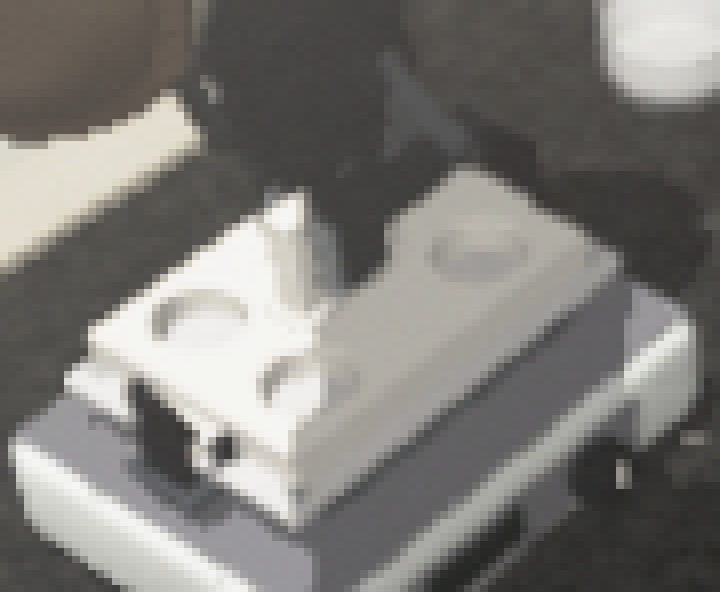

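View pics/u1t.png

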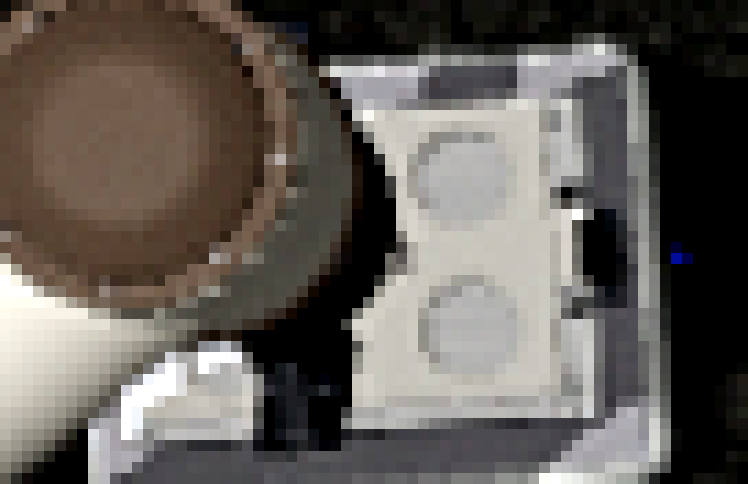

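apply_moves([
  [0,0,-1,0],
  [0,0,-0.5,0],
  [0,0,0,0],
])

```text
clock: 15.47
tcp_pos: [0.5413, 0.2226, 0.0743]
orientation: [-0.0, 0.732, -0.682, 0.0]
contact_force: [-5.9, -1.8, 19.6]
grip_width: 0.0106
```

apply_moves([
  [0,0,1,0],
  [0,0,2,0],
  [0,0,2,0],
  [0,0,0,0],
  [0,0,0,0],
])

```text
clock: 15.88
tcp_pos: [0.5404, 0.2222, 0.0755]
orientation: [0.001, 0.731, -0.682, -0.0]
contact_force: [-1.3, 0.6, 3.4]
grip_width: 0.011
```

apply_moves([
  [0,0,1,0],
  [0,0,1,0],
  [0,0,0,0],
  [0,0,0,0],
])

```text
clock: 16.22
tcp_pos: [0.5406, 0.2221, 0.0773]
orientation: [0.001, 0.731, -0.682, -0.0]
contact_force: [-1.0, 0.4, -2.0]
grip_width: 0.0109
```

apply_moves([
  [0,0,1,0],
  [0,0,0,0],
  [0,0,0,0],
])

```text
clock: 16.47
tcp_pos: [0.5405, 0.222, 0.0774]
orientation: [0.001, 0.731, -0.682, -0.001]
contact_force: [2.4, 0.4, -10.8]
grip_width: 0.0113
```

Pulling up with about 10 N (1.7 mm of slack) shows that the hooks are latched. I'll push the holder back down flush and release it.

apply_moves([
  [0,0,-1,0],
  [0,0,-1,0],
  [0,0,-1,0],
  [0,0,-0.5,0],
  [0,0,0,0],
  [0,0,0,0],
])

```text
clock: 16.97
tcp_pos: [0.5417, 0.2227, 0.0764]
orientation: [-0.001, 0.732, -0.682, 0.0]
contact_force: [-0.9, 0.4, -1.0]
grip_width: 0.0113
```

apply_moves([
  [0,0,0,0],
  [0,0,0,0],
  [0,0,0,0],
  [0,0,0,0],
  [0,0,0,0],
  [0,0,0,0],
], claw=0, squeeze=20)

```text
clock: 17.47
tcp_pos: [0.5412, 0.2224, 0.0756]
orientation: [-0.0, 0.731, -0.682, 0.0]
contact_force: [0.6, -1.0, 0.7]
grip_width: 0.0817
```

apply_moves([
  [0,0,3,0],
  [0,0,8,0],
  [0,0,15,0],
  [0,0,20,0],
  [0,0,20,0],
  [0,0,20,0],
  [0,0,20,0],
  [0,-10,10,0],
  [0,-25,0,0],
  [0,-30,0,0],
  [0,-30,0,0],
  [0,-30,0,0],
  [0,-30,0,0],
  [0,-30,0,0],
  [0,-20,0,0],
  [0,-10,0,0],
  [0,0,0,0],
])

```text
clock: 18.88
tcp_pos: [0.5407, 0.0054, 0.1917]
orientation: [0.0, 0.73, -0.683, -0.0]
contact_force: [0.6, 0.4, -0.3]
grip_width: 0.0851
```

```bash
python3 v.py t1; python3 - <<'E'
from h import *
from workcell import eyes
cv2.imwrite("pics/full.png",eyes.camera("scene")["img"])
E
```

```text
18.9833 [0.54113435 0.00740034 0.19164843] [ 0.40602701 -0.16342867  0.62228973] [ 0.01763681 -0.01767259  0.02779923]
```

View pics/t1s.png

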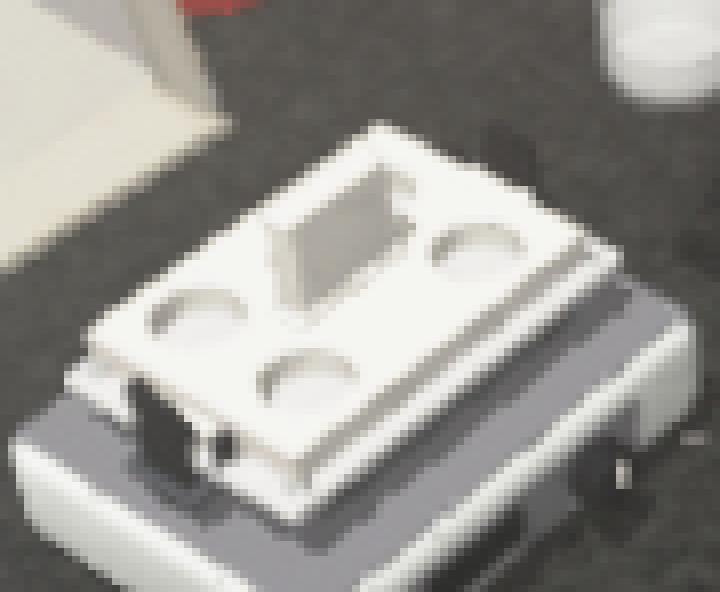

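View pics/t1t.png

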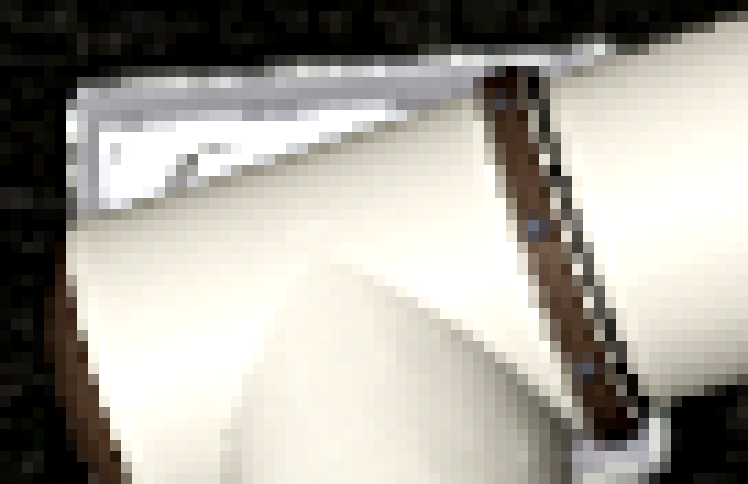

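View pics/full.png

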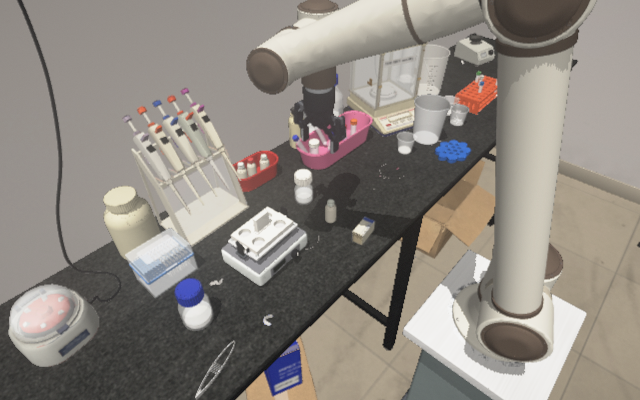

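```bash
python3 - <<'E'
from workcell import arm
s=arm.state();print(s["clock"],s["joint_velocities"].round(3),s["contact_force"])
print(arm.job_done())
E
```

```text
19.0333 [0.015 0.002 0.002 0.002 0.001 0.001] [ 0.17110505  0.44183274 -0.6910284 ]
the job is handed in; nothing more can be done
None
```

The holder is on the shaker platform, latched under both hooks and released. I handed the job in at about 19 s; it gives no verdict, so these are my own checks.

**What I did:** I gripped the holder by its rib, carried it at about 140 mm to the shaker and turned it in line with the platform. I then corrected its position from both cameras and pushed it down in 1–2 mm steps.

**Force:** Pushing through the hooks peaked at about 12 N. After it bottomed out I pressed once more to 19.6 N, which sank the platform about 1.3 mm by the stated 15 N per mm (limit 2 mm).

**Last checks:**
- **Latched:** pulling up with about 11 N moved the holder only 1.7 mm, which is the slack under the hook lips.
- **Seated:** the last scene picture shows it flush with both hooks upright. The platform face comes out near 88 mm above the bench.
- **Bystanders:** the vial, bottles, carton and cup show in the same places as before.
- **Arm:** it stands well clear, with only sensor noise on the force reading.

**What disagreed or was not checked:**
- **Tool height:** the true fingertips were more than 33 mm, probably about 40 mm, above the reported TCP height. At a reported 27 mm the gripper closed on nothing above the rib, so I set the grasp height from the pictures. That is why the reported TCP went slightly below zero at the grasp.
- **Cameras:** the two views differed by about 2 pixels (4 mm) sideways. I corrected for it by comparing the holder and the platform within the same picture.
- **Top view:** the forearm blocks the top view of the finished state, so I did not measure the final centring. It rests on the alignment before the push and the final scene view.

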